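Make up the gold wedding set and the silver anniversary set

ROBOT

A 6-joint arm with a two-finger parallel gripper is mounted at the origin on the work surface. World frame = base frame: x ahead of the robot, y to its left, z up, the work surface at z = 0. Lengths are in mm, angles in rad, forces in N, time in s.
With the tool pointing down it reaches from about 325 to 775 mm from the base axis. Payload 5.5 kg.
Tool frame: the origin (TCP) lies at the very end of the fingers, on their centre line; the grasp point (between the pads) lies 19 mm behind it (r.hold_point_z is the distance from the TCP to the grasp point, in mm); z points along the fingers, y is the direction in which the jaws open and shut (so a half turn about z gives the same grasp; the last joint's range is limited). The gripper opens to 85 mm and grips with 20 to 120 N. Pads are 22 mm wide; open, the fingers measure 114 mm over their backs; the gripper's body (76 mm by 85 mm) begins 54 mm behind the grasp point. The pads swing forward as they close: fully open they stand 13 mm farther back than shut.
Start: joints at [1.274, 0.091, 1.231, -0, 1.82, -0.057], TCP at [142.509, 582.845, 231.275] pointing down, gripper open.
Joint ranges: [-2.87, 2.87], [-0.86, 2.18], [0.17, 2.46], [-1.51, 4.65], [0.06, 2.69], [-2.65, 2.65]. Speed limits (rad/s): [2.57, 2.57, 3.01, 3.14, 3.14, 3.14].

INTERFACE

Orientations are given as a rotation vector (axis times angle).
In Python, from workcell import r, capture gives the robot as it stands. Calls block until the motion is done:
- r.move_ptp(position, orientation): joint-space move of the TCP to a pose.
- r.servo_line(position, rot=None, velocity=150, guard=None): straight line of the TCP; rot=None keeps the orientation; velocity is the mean speed in mm/s. With guard (N) it stops when the force on the tool has changed by that much, and returns True; else False.
- r.goto_joints(angles): joint-space move.
- r.grip(opening, grip_force=None): opening from 0.0 (shut) to 1.0 (fully open); grip_force is the grip in N (None keeps the last); returns when the fingers have stopped.
- r.wait(seconds).
- r.solve_ik(position, orientation): joint angles nearest the present ones, or None.
- r.get_obs(): the state.
- capture(name): name is "scene" or "top"; returns a dict with "image" (480x640x3 uint8, red, green, blue), "vertical_fov" (degrees; the focal length in pixels is half the picture's height over the tangent of half this angle, whatever the lens; pixels are square), "cx", "cy" (the principal point, pixels), "position" and "orientation" of the camera in the world. Camera axes: x right, y down, z forward; pixel columns grow to the right and rows downward; lengths in mm; the calibration is good to about 2 mm. A picture is of the moment at which its call begins. There is no depth.
A pose or a line that the arm cannot do raises r.PlanningError and nothing moves.
- r.finish_job(): hands the job in, once; it reports no verdict.
The state is a dict: "time_s": time; "joint_pos": joint angles; "dq": joint speeds; "effort": joint torques, N m; "tool_pos": TCP position; "ee_rot": TCP orientation; "wrist_force": force on the tool from outside, world axes, zero at the start; "torque": the same for the moment, N m; "finger_gap": opening from 0.0 (shut) to 1.0 (fully open).
Only numpy, scipy, OpenCV 4.12 (cv2) and the standard library are available. Lean on these libraries where they do the work, as an engineer would, in place of code of your own. Each camera call takes 0.05 s, during which the arm holds its last target. There are 200 camera calls.

TASK

Make up two gift sets from the stock tray: lay the gold bangle and the gold bar in the red-lined case for the wedding set, and the silver bangle and the silver coin in the blue-lined case for the anniversary set, each lying flat down in the well shaped for it. Set the pieces down gently rather than dropping them, and leave the silver bar, the gold coin and the pocket scale where they are.

Things in the scene. Friction and masses are not known exactly. Their poses are not given: they have to be found in the camera images.
- bangle_gold: Gold bangle: plain round ring lying flat in the tray, 62 mm outside, 53 mm inside, 14 mm tall, about 45 g; origin at the centre of its underside, z up. It can be taken across its outside diameter.
- bangle_silver: Silver bangle: plain round ring lying flat in the tray, 62 mm outside, 53 mm inside, 14 mm tall, about 45 g; origin at the centre of its underside, z up. It can be taken across its outside diameter.
- bar_gold: Gold bar: cast gold-coloured ingot lying flat in the tray, 50 mm long (its x axis) x 28 mm wide (y) x 14 mm tall, the top 4 mm stepped in by 1.5 mm, about 320 g; origin at the centre of its underside, z up.
- bar_silver: Silver bar: cast silver-coloured ingot lying flat in the tray, 50 mm long (its x axis) x 28 mm wide (y) x 14 mm tall, the top 4 mm stepped in by 1.5 mm, about 180 g; origin at the centre of its underside, z up. Not wanted now.
- coin_gold: Gold coin in a round black-rimmed capsule lying flat in the tray, gold-coloured face (38 mm) up: 46 mm across, 12 mm tall, about 45 g; origin at the centre of its underside, z up. Not wanted now.
- coin_silver: Silver coin in a round black-rimmed capsule lying flat in the tray, silver-coloured face (38 mm) up: 46 mm across, 12 mm tall, about 45 g; origin at the centre of its underside, z up.
- case_red: Black open jewellery case, red lining. Fixed, base 118 x 192 mm, 24 mm tall; origin centre of underside, x across it to the open lid, which lies flat at x 64 to 182 mm (14 mm high), y along it. Two darker wells, 4 mm deep, floors at z 20 mm: round bangle well 84 mm across at (0, -42) mm and oblong bar well 70 (x) x 46 (y) mm at (0, +50) mm.
- case_blue: Black open jewellery case, blue lining. Fixed, base 118 x 192 mm, 24 mm tall; origin centre of underside, x across it to the open lid, which lies flat at x 64 to 182 mm (14 mm high), y along it. Two darker wells, 4 mm deep, floors at z 20 mm: round bangle well 84 mm across at (0, -42) mm and smaller round coin well 68 mm across at (0, +50) mm.
- stock_tray: White plastic stock tray, dark felt liner, with the six pieces lying in it, their centres at least 80 mm apart: fixed, 290 (x) x 340 (y) mm outside, walls 6 mm thick, rim 23 mm above the counter, floor 6 mm above the counter; origin at the centre of its underside, z up.
- scale: Loose dark pocket scale with a steel pan, 74 (x) x 125 (y) x 19 mm tall, standing on the counter beyond the tray with a calculator and a small ring cone 68 mm tall; origin at the centre of its underside.
There are look-alikes about, which are no part of the job. What is shaped like the coin_silver but green is not meant. Leave any purple look-alike of the coin_gold alone.

How it is judged:
By the outcome, as a careful person would: the job done as asked, in the order asked, and still so for the second after the job is handed in, with the robot touching nothing.
It also fails if it takes over 90 s, if anything falls off the work surface, if the arm or the gripper's body presses on something with over 40 N, if the wrist force passes 120 N, or if a joint passes its speed limit or range.

## Working session

There is one attempt and no reset: what is moved stays moved. The work goes in short steps, each a Python script; the robot and the scene stay as the last script left them, time stands still between calls to the robot, and variables do not carry over. Pictures are saved under pics/ and viewed, about 12 in all and at most 16, crops included, and the job is handed in when it is done.

```bash
mkdir -p pics; ls
python3 - <<'E'
from workcell import r,capture
import cv2
for n in("scene","top"):
    c=capture(n); cv2.imwrite(f"pics/{n}0.png",c["image"][:,:,::-1])
    print({k:v for k,v in c.items() if k!="image"})
o=r.get_obs();print(o)
E
```

```text
pics
{'vertical_fov': 54.70365019257789, 'cx': 326.8548041453842, 'cy': 241.45264660231558, 'position': array([1167.88141869, -243.59702715,  656.11207556]), 'orientation': array([-1.94318497, -1.34872193,  0.61925106])}
{'vertical_fov': 43.82364548740166, 'cx': 319.84435623492055, 'cy': 248.3581935502996, 'position': array([ 381.65149603,   14.7290755 , 1079.47561533]), 'orientation': array([-2.14340956,  2.1417509 , -0.16381043])}
{'time_s': 0.1, 'joint_pos': array([ 1.27430028e+00,  9.17771165e-02,  1.23178964e+00, -1.00405668e-05,
        1.81979666e+00, -5.66990346e-02]), 'dq': array([ 0.00144744, -0.00045864, -0.00064422, -0.00154189,  0.00180867,
       -0.00041039]), 'effort': array([ 2.45297182e-03, -4.60222042e+01, -4.19217968e+01, -4.26896304e-05,
        1.06588061e-02, -2.77554705e-05]), 'tool_pos': array([142.43179769, 582.58232564, 230.25415237]), 'ee_rot': array([-3.75738069e-01, -3.11873748e+00,  2.74067378e-03]), 'wrist_force': array([-0.19701302, -0.45651953,  0.45592838]), 'torque': array([ 0.00389361,  0.01595117, -0.0035592 ]), 'finger_gap': 0.9948903446062393}
```

View pics/top0.png

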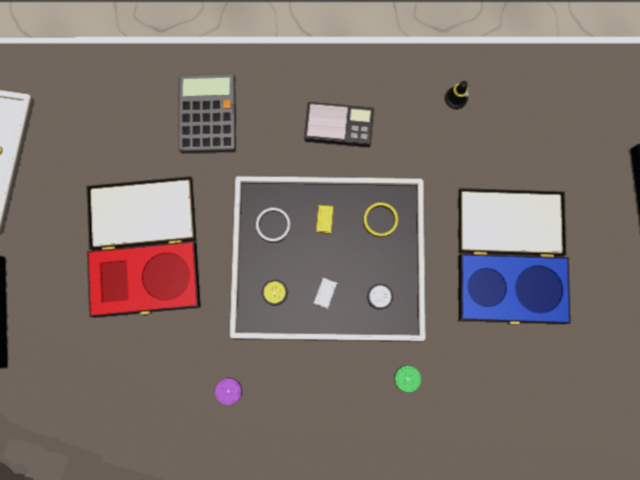

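View pics/scene0.png

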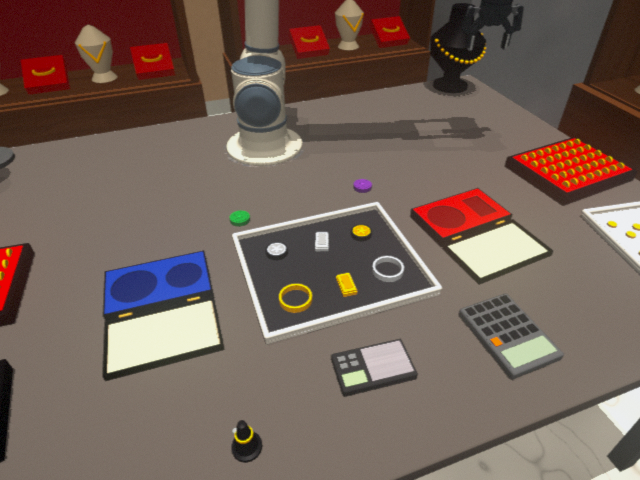

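The top view shows the tray pieces:
- Silver ring (273,224), gold bar (325,219), gold ring (381,219).
- Gold coin (275,292), silver bar (326,293), silver coin (380,296).

The red case is at (145,280) and the blue case at (515,288). The look-alikes lie outside the tray: green disc (408,379) and purple disc (228,391). The silver coin is therefore the silver-faced disc at (380,296), because the other candidate is green. I'll enlarge to confirm and measure.

```bash
cat > h.py <<'E'
import numpy as np, cv2
from scipy.spatial.transform import Rotation as R
def toworld(c,uv,z):
    f=240/np.tan(np.radians(c["vertical_fov"]/2)); uv=np.atleast_2d(uv).astype(float)
    d=np.c_[(uv[:,0]-c["cx"])/f,(uv[:,1]-c["cy"])/f,np.ones(len(uv))]@R.from_rotvec(c["orientation"]).as_matrix().T
    p=np.array(c["position"]); return (p+d*((z-p[2])/d[:,2])[:,None])
def rect(x0,y0,x1,y1,mask): m=np.zeros((480,640),np.uint8); m[y0:y1,x0:x1]=mask[y0:y1,x0:x1]; return m
E
python3 - <<'E'
from h import *
from workcell import capture
c=capture("top"); im=c["image"]; hsv=cv2.cvtColor(im,cv2.COLOR_RGB2HSV)
print("tray corners z23",toworld(c,[(236,178),(423,179),(425,340),(232,338)],23)[:,:2].round(0).tolist())
bright=((hsv[...,2]>110)*255).astype(np.uint8)
for n,(x,y,z) in dict(bs=(273,224,20),barg=(325,219,20),bg=(381,219,20),cg=(275,292,18),bars=(326,293,20),cs=(380,296,18)).items():
    m=rect(x-24,y-24,x+24,y+24,bright); k=cv2.findContours(m,cv2.RETR_EXTERNAL,cv2.CHAIN_APPROX_NONE)[0]
    p=np.vstack(k)[:,0]; w=toworld(c,p,z)[:,:2].astype(np.float32)
    (cx,cy),s,a=cv2.minAreaRect(w); print(n,round(cx,1),round(cy,1),np.round(s,1),round(a,1),cv2.minEnclosingCircle(w)[1])
u=lambda x0,y0,x1,y1,s:cv2.resize(im[y0:y1,x0:x1,::-1],None,fx=s,fy=s,interpolation=cv2.INTER_CUBIC)
cv2.imwrite("pics/tray.png",u(226,170,432,346,3.8)[:600])
cv2.imwrite("pics/cases.png",np.vstack([u(80,236,206,322,3.4),u(450,246,576,332,3.4)]))
E
```

```text
tray corners z23 [[673.0, 167.0], [672.0, -174.0], [381.0, -170.0], [385.0, 168.0]]
bs 588.6 99.9 [62.6 63.4] 0.0 32.60720443725586
barg 598.7 6.0 [32.1 52.5] 85.0 28.869966506958008
bg 598.5 -96.0 [62.9 62.7] 45.0 32.43695068359375
cg 455.2 84.1 [60.4 62.5] 0.0 38.110191345214844
bars 462.3 4.2 [78.1 83.3] 0.0 52.76829528808594
cs 449.5 -77.3 [39.7 76. ] 31.5 38.21342086791992
```

View pics/tray.png

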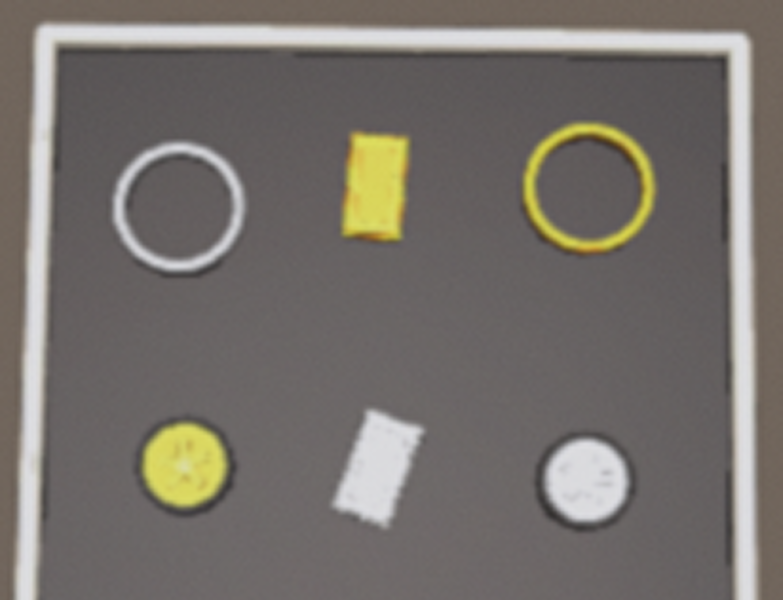

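View pics/cases.png

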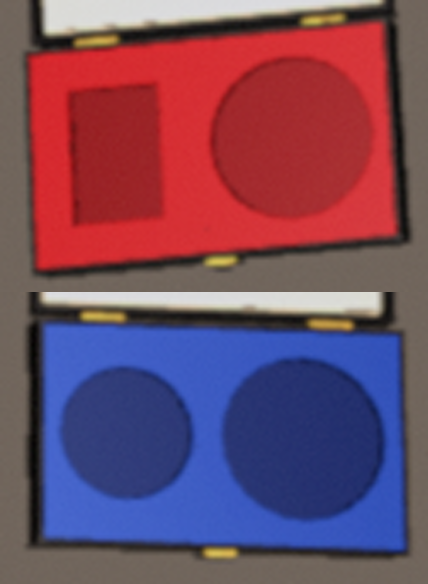

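The crops confirm each piece: the silver coin has a black rim and a white face, and the tray and ring sizes match the spec. Wells in the crop are red bangle (292,137), red bar about (115,154), blue coin (126,140 after the row offset) and blue bangle (303,147 after the offset). Next I'll compute the targets and check them against the known spacings.

```bash
cat >> h.py <<'E'
from workcell import r, capture
def rv(yaw):  # tool down, jaws along (yaw + 90deg)
    return (R.from_euler('z',yaw)*R.from_euler('x',np.pi)).as_rotvec()
def ori(p,yaw):
    best=None
    for k in (0,np.pi):
        q=r.solve_ik(p,rv(yaw+k))
        if q is not None and (best is None or abs(q[5])<best[0]): best=(abs(q[5]),rv(yaw+k))
    return best[1]
E
python3 - <<'E'
from h import *
import json
c=capture("top")
f=lambda X,Y,s,x0,y0:((X+.5)/s-.5+x0,(Y+.5)/s-.5+y0)
W=lambda uv,z:toworld(c,uv,z)[:,:2]
rb=W(f(292,137,3.4,80,236),22)[0]; rr=W([f(*p,3.4,80,236) for p in((69,90),(157,84),(163,217),(73,226))],22)
bc=W(f(126,140,3.4,450,246),22)[0]; bb=W(f(303,147,3.4,450,246),22)[0]
cs=W(f(585,481,3.8,226,170),18)[0]
rbar=rr.mean(0)
yaw=lambda a,b:np.arctan2(b[1]-a[1],b[0]-a[0])-np.pi/2
print("red",rb,rbar,np.linalg.norm(rb-rbar),np.degrees(yaw(rb,rbar)),np.linalg.norm(np.diff(rr,axis=0),axis=1))
print("blue",bb,bc,np.linalg.norm(bb-bc),np.degrees(yaw(bb,bc)))
print("coin",cs)
P=dict(bg=[598.5,-96,0],barg=[598.7,6,-np.radians(5)],bs=[588.6,99.9,0],cs=[*cs,0],
 Rb=[*rb,yaw(rb,rbar)],Rbar=[*rbar,yaw(rb,rbar)],Bb=[*bb,yaw(bb,bc)],Bc=[*bc,yaw(bb,bc)])
json.dump({k:list(map(float,v)) for k,v in P.items()},open("P.json","w"))
for k,v in P.items():
    for z in (5,110):
        p=[v[0],v[1],z];o=ori(p,v[2]);q=r.solve_ik(p,o);print(k,z,np.round(q,2))
E
```

```text
red [493.8206216  288.88134225] [484.86561434 380.79978261] 92.35362382373994 5.564389691474125 [46.17790958 70.11634515 46.80249032]
blue [ 471.27160311 -374.40235857] [ 474.86029486 -282.13880726] 92.33331797544957 -2.2274591608744325
coin [458.34332183 -92.05719444]
bg 5 [-0.22  0.18  1.54 -0.    1.42  1.36]
bg 110 [-0.22  0.12  1.42 -0.    1.61  1.36]
barg 5 [-0.05  0.16  1.56  0.    1.42 -1.53]
barg 110 [-0.05  0.1   1.44  0.    1.61 -1.53]
bs 5 [ 0.11  0.16  1.56  0.    1.42 -1.46]
bs 110 [ 0.11  0.09  1.44  0.    1.61 -1.46]
cs 5 [-0.27 -0.2   1.91 -0.    1.42  1.3 ]
cs 110 [-0.27 -0.26  1.78 -0.    1.63  1.3 ]
Rb 5 [ 0.47  0.09  1.63  0.    1.41 -1.2 ]
Rb 110 [ 0.47  0.03  1.51  0.    1.6  -1.2 ]
Rbar 5 [ 0.61  0.21  1.51  0.    1.43 -1.06]
Rbar 110 [ 0.61  0.14  1.39  0.    1.61 -1.06]
Bb 5 [-0.73  0.17  1.55  0.    1.42  0.88]
Bb 110 [-0.73  0.11  1.43  0.    1.61  0.88]
Bc 5 [-0.6   0.04  1.69  0.    1.41  1.01]
Bc 110 [-0.6  -0.03  1.57  0.    1.6   1.01]
```

Everything agrees: wells 92.3 mm apart (92 expected) and the bar well measures 46.5 x 70 mm. Next I go over the gold bangle and do one gentle touch to learn where the open fingertips sit.

```bash
cat >> h.py <<'E'
import json
P=json.load(open("P.json"))
def ori(p,yaw):
    q0=r.get_obs()["joint_pos"][5]; c=[]
    for k in (0,np.pi,-np.pi):
        q=r.solve_ik(p,rv(yaw+k))
        if q is not None and abs(q[5])<2.5: c.append((abs(q[5]-q0),tuple(rv(yaw+k))))
    return np.array(min(c)[1])
def over(k,z=110,dy=0):
    x,y,a=P[k]; o=ori([x,y,z],a); r.move_ptp([x,y,z],o)
def st(m=""):
    o=r.get_obs(); print(m,"t",round(o["time_s"],1),"tcp",o["tool_pos"].round(1),"gap",round(o["finger_gap"],3),"F",o["wrist_force"].round(1))
def to(k,z,v=120,g=None): return r.servo_line([P[k][0],P[k][1],z],velocity=v,guard=g)
E
python3 - <<'E'
from h import *
r.grip(1.0,25); over("bg",60); st("over")
to("bg",10,120); st()
print(to("bg",-9,20,5)); st("touch?")
to("bg",5.5,60)
r.grip(0.0,25); st("gripped")
c=capture("scene"); cv2.imwrite("pics/g1.png",cv2.resize(c["image"][200:340,220:400,::-1],None,fx=4,fy=4,interpolation=cv2.INTER_CUBIC))
E
```

```text
over t 3.4 tcp [598.8 -95.2  60.3] gap 1.001 F [-0.4  0.2 -0.1]
 t 3.9 tcp [598.6 -95.9  10.1] gap 0.997 F [-0.3  0.1  0.3]
True
touch? t 4.7 tcp [598.2 -95.9  -7.1] gap 0.998 F [-0.5  0.1  4.3]
gripped t 5.4 tcp [598.5 -96.1   5.6] gap 0.71 F [-0.5  0.4  3.3]
```

View pics/g1.png

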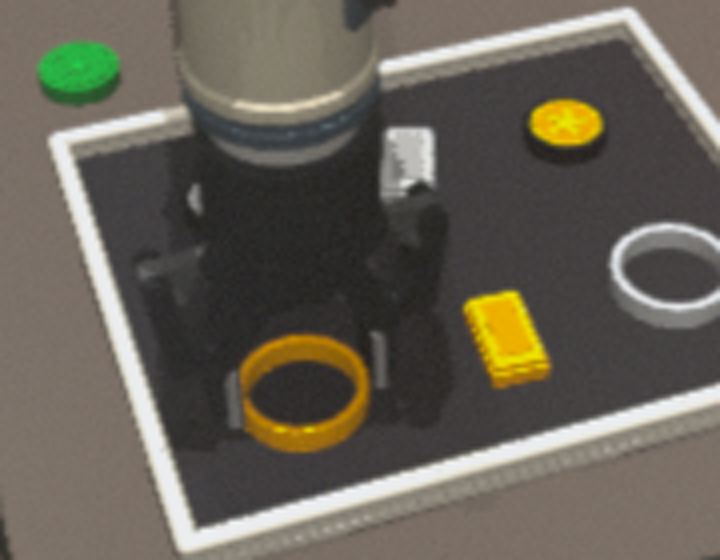

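The open tips are 13 mm back, as modelled, and the fingers straddle the gold ring at (305,390) in the crop with a gap of 0.71 (about 62 mm). I'll lift, check and place.

```bash
cat >> h.py <<'E'
def place(src,dst,z,rel):
    """z: expected TCP z at seating"""
    to(src,100,150); st("lifted"); 
    if r.get_obs()["finger_gap"]<0.2: raise SystemExit("lost")
    over(dst,100); to(dst,z+8,120); st("above")
    print("contact",to(dst,z-1,20,2.5)); st("down")
    r.wait(.1); r.grip(rel); st("released"); to(dst,110,150)
E
python3 - <<'E'
from h import *
place("bg","Rb",19.7,0.9)
over("barg",100)
c=capture("top"); cv2.imwrite("pics/p1.png",cv2.resize(c["image"][170:330,80:400,::-1],None,fx=2.5,fy=2.5,interpolation=cv2.INTER_CUBIC))
st()
E
```

```text
lifted t 6.3 tcp [597.9 -95.8  98.6] gap 0.712 F [-0.3 -0.5 -0.4]
above t 8.5 tcp [494.3 288.9  28.4] gap 0.716 F [-0.2  0.3 -0.8]
contact True
down t 9.0 tcp [494.  289.   19.6] gap 0.717 F [-0.5 -0.3  4.6]
released t 9.4 tcp [493.1 288.5  17.9] gap 0.899 F [ 0.3 -0.7  0. ]
 t 11.3 tcp [598.5   7.5  99.9] gap 0.899 F [-0.1  0.4 -0.2]
```

View pics/p1.png

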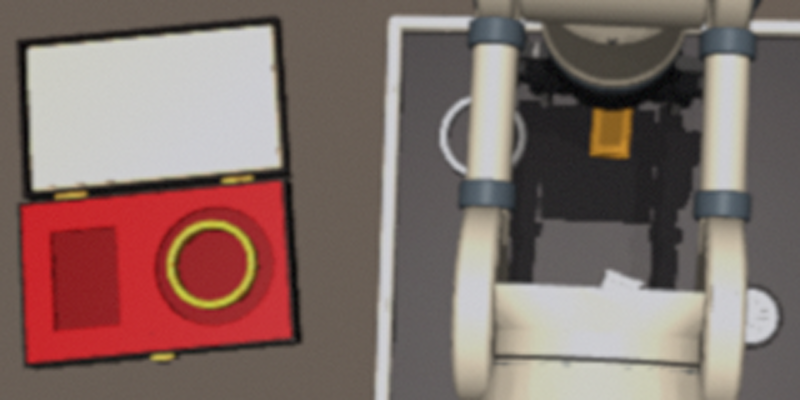

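The gold bangle lies centred in the red round well, at (212,264) in the crop. Next is the gold bar.

Run:
```python
from h import *
r.grip(0.65,60); to("barg",30,150); print(to("barg",10.8,40,5)); st(); r.grip(0.0,60); st("gripped")
place("barg","Rbar",24.8,0.5)
over("bs",100); r.grip(1.0,25)
c=capture("top"); cv2.imwrite("pics/p2.png",cv2.resize(c["image"][170:330,80:400,::-1],None,fx=2.5,fy=2.5,interpolation=cv2.INTER_CUBIC))
st()
```

```text
False
 t 12.9 tcp [598.6   6.   10.6] gap 0.649 F [-0.4  0.3 -0.4]
gripped t 13.3 tcp [599.1   5.9  11.5] gap 0.296 F [-0.5 -0.4  3.4]
lifted t 14.1 tcp [598.    6.1  98.4] gap 0.297 F [ 0.6  0.4 -3.8]
above t 16.2 tcp [485.3 380.9  33.5] gap 0.299 F [-0.3  0.6 -2.4]
contact True
down t 16.6 tcp [485.2 381.   25.5] gap 0.302 F [-0.5  1.1  4.4]
released t 17.1 tcp [484.  380.1  23. ] gap 0.501 F [ 0.4  0.1 -0.6]
 t 19.5 tcp [588.6 100.1 100. ] gap 1.003 F [ 0.  -0.3 -0.2]
```

View pics/p2.png

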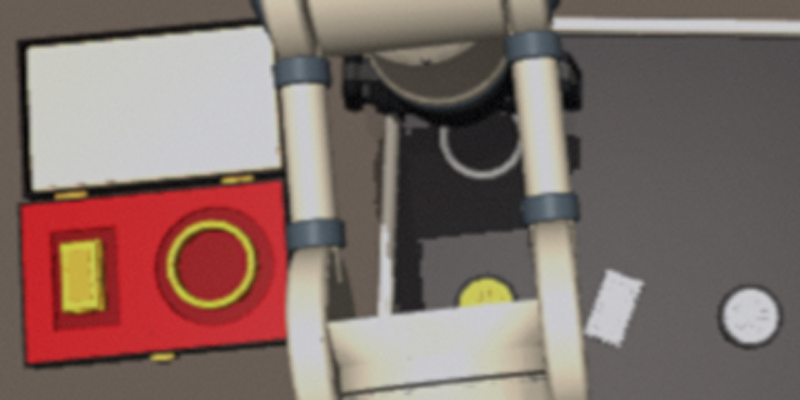

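The gold bar lies inside the oblong well, spanning (58–103, 240–313) within (52–118, 228–328). Next is the silver bangle.

Run:
```python
from h import *
r.grip(0.92,25); to("bs",30,150); print(to("bs",5.5,40,5)); st(); r.grip(0.0,25); st("gripped")
place("bs","Bb",19.7,0.9)
over("cs",100)
c=capture("top"); cv2.imwrite("pics/p3.png",cv2.resize(c["image"][170:340,340:580,::-1],None,fx=3,fy=3,interpolation=cv2.INTER_CUBIC))
st()
```

```text
False
 t 21.1 tcp [588.7  99.9   5.5] gap 0.921 F [-0.6  0.2  0.5]
gripped t 21.4 tcp [589.1 100.    6.4] gap 0.703 F [-0.6 -0.2  3.1]
lifted t 22.2 tcp [588.   99.8  98.6] gap 0.703 F [-0.8 -0.4 -1.7]
above t 24.7 tcp [ 471.7 -374.6   28.5] gap 0.701 F [ 0.6 -0.4 -0.4]
contact True
down t 25.1 tcp [ 471.5 -374.7   20.3] gap 0.703 F [-0.   0.2  4.8]
released t 25.6 tcp [ 470.7 -373.9   18.5] gap 0.897 F [-0.4  0.1  0.4]
 t 27.4 tcp [458.6 -93.1 100. ] gap 0.898 F [-0.5 -0.5 -0.1]
```

View pics/p3.png

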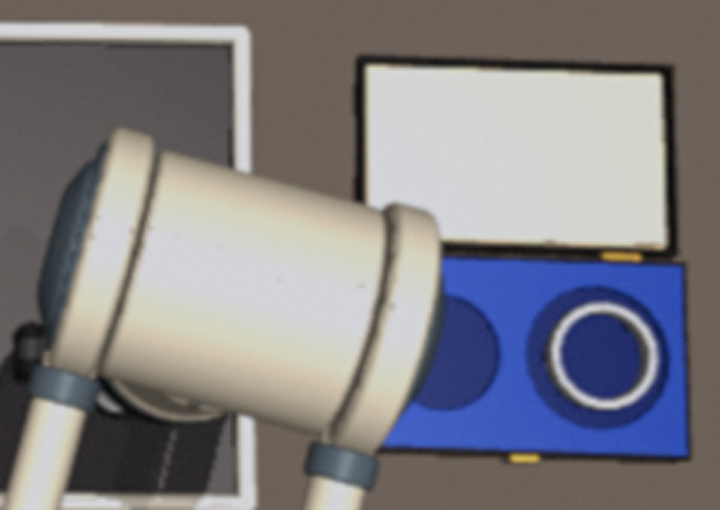

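The silver bangle is in the blue round well: ring at (603,355), well centre (598,358). Last is the silver coin.

Run:
```python
from h import *
r.grip(0.8,25); to("cs",30,150); print(to("cs",8.4,40,5)); st(); r.grip(0.0,25); st("gripped")
place("cs","Bc",22.4,0.75)
r.goto_joints([0.0,-.3,1.2,0,1.8,0]); 
t=capture("top")["image"]; s=capture("scene")["image"]
cv2.imwrite("pics/p4.png",cv2.resize(t[170:340,80:580,::-1],None,fx=1.6,fy=1.6,interpolation=cv2.INTER_CUBIC))
u=lambda x0,y0,x1,y1:cv2.resize(s[y0:y1,x0:x1,::-1],(560,290),interpolation=cv2.INTER_CUBIC)
cv2.imwrite("pics/p5.png",np.vstack([u(95,245,225,312),u(400,185,530,252)]))
st()
```

```text
False
 t 29.0 tcp [458.3 -92.    8.3] gap 0.801 F [ 0.2 -0.9 -0.6]
gripped t 29.4 tcp [458.7 -92.1   9. ] gap 0.525 F [0.6 0.  2.8]
lifted t 30.1 tcp [457.8 -91.9  98.9] gap 0.523 F [-0.8  0.1 -0.4]
above t 31.6 tcp [ 475.3 -282.    31.2] gap 0.515 F [ 1.3  0.3 -0. ]
contact True
down t 32.0 tcp [ 475.1 -282.4   23.1] gap 0.52 F [-0.2 -0.4  3.7]
released t 32.5 tcp [ 474.3 -281.7   21.4] gap 0.749 F [-0.2 -0.8 -0.1]
 t 35.1 tcp [533.6  33.4 474.8] gap 0.748 F [-0.4  0.8 -0.3]
```

View pics/p4.png

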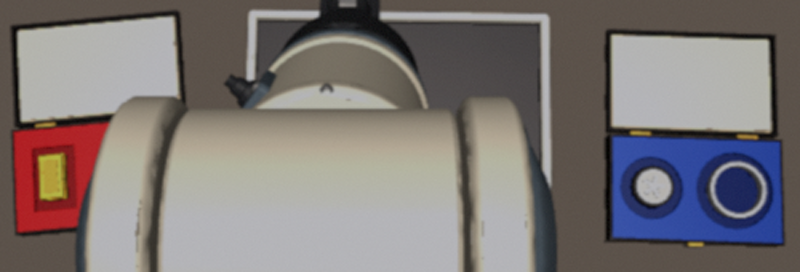

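View pics/p5.png

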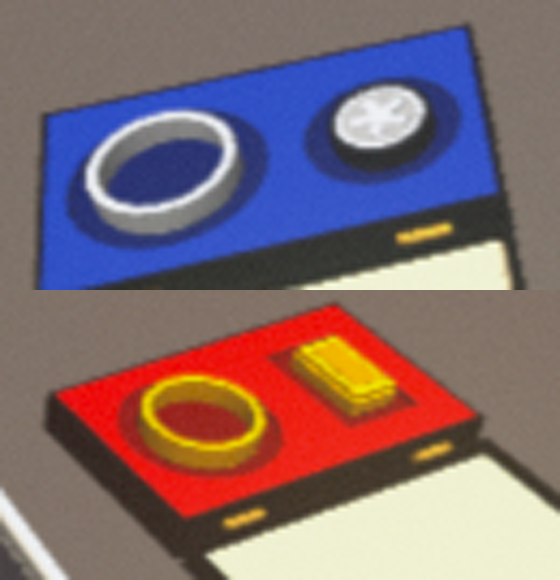

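All four pieces lie flat inside their wells: blue ring and coin in the upper crop, gold ring and bar in the lower. The arm is clear, so I'm handing in.

Run:
```python
from h import *
r.wait(.3); r.finish_job(); st()
```

```text
the job is handed in; nothing more can be done
the job is handed in; nothing more can be done
```

Both gift sets are made up and the job is handed in, at about 35 s on the robot's clock. The gold bangle and gold bar are in the red case, and the silver bangle and silver coin are in the blue case. I placed them in that order, lowering each piece at 20 mm/s until it touched and only then letting go.

The last top and scene pictures show all four pieces flat in their wells, with space between each piece and the well edge, and the arm well clear. Contact heights were within 1 mm of what I expected.

I did not move or touch the silver bar, gold coin, pocket scale, or the green and purple look-alikes. The arm hid the middle of the tray in the last top picture and I made no final crop of the scale, so I did not recheck those at the end. No check failed or disagreed.

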